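# Click the carrying handle back into the spice caddy

### The job

The carrying handle of the spice caddy was taken off for washing. Pick it up, squeeze its spring button flush so that it goes into the caddy's socket, then push the handle fully home and turn it gently until the button pops out through the hole in the socket; leave it standing there on its own. Do not force anything, and leave the spice jars and the other things where they are.

Things in the scene. Friction and masses are not known exactly. Their poses are not given: they have to be found in the camera images.
- handle: loose carrying handle of the caddy, 0.17 kg, 94 mm tall, upright on the worktop at the start: round metal post, wooden T-bar on top, spring button on the post's -x side. Origin: centre of the foot's underside; z up the post. Post 28.8 mm diameter (foot bevelled over 5 mm) up to z = 24 mm, 27 mm from there to z = 80. Home = the foot rests on the rubber buffer that is the socket's floor
- bar (a point): centre of the handle's T-bar, 87 mm above the foot: bar 66 mm long along the handle's y, 14 mm thick (x) and 14 mm high. Fingers that close along the handle's x pass it on both sides on the way down to the button. When the handle is home the bar's underside is 10 mm above the socket's rim
- tongue (a point): middle of the button's outer face when out: dark steel tongue, 7 mm wide, 36 mm long, z = 26 to 62 mm on the handle, 6 mm proud (33 mm over button and post, 27 flush). Moves as one piece. Its square lower end stops on the socket's rim unless pressed flush. Pinch only its upper half (tips at z = 42 mm or more): the lower part then enters the socket, whose wall holds it in when you let go
- button (a joint): how far the spring button is pressed in (m): 0 = fully out, 0.006 = flush with the post; about 0.004 (0.0025 to 0.005) while held in by the socket's wall, near 0 again once popped out through the hole. 2 N starts it, 5 N presses it flush
- caddy: wooden spice caddy, fixed: tray 110 x 224 mm (x, y), floor 12 mm thick, rim 28 mm high; a loose spice jar stands at each end, 78 mm from the middle. An upright steel socket stands in the middle. Origin: centre of the underside, straight below the socket's axis; z up
- rim (a point): centre of the socket's open top, 88 mm above the worktop: upright steel tube, 31 mm inside, 38 mm outside diameter, its floor, a springy rubber buffer (18 mm above the worktop, yields 5 mm at most, 4.5 N per mm), 70 mm below this point. Axes as the caddy's. The plain rim has no lead-in. The socket takes the handle at any turn; it does not turn itself
- hole (a point): point on the socket's outside where its hole would be if it faced the caddy's -x exactly. The real hole (upright, 10 mm wide, 20 to 64 mm above the socket's floor) lies up to 0.6 rad to either side about the axis, and that turn is not measured. With the handle home the button pops out when it points within about 0.1 rad of the hole's middle; turned on from there it jams on the hole's edge
- spice_a: spice jar with a red lid, 45 mm diameter, 106 mm tall, standing loose in the caddy at its +y end; origin at the centre of its underside
- spice_b: spice jar with a white lid, 47 mm diameter, 98 mm tall, standing loose in the caddy at its -y end; origin at the centre of its underside
- jar_c: closed glass jam jar with a white lid, 68 mm diameter, 84 mm tall, behind the caddy; origin at the centre of its underside
- mug_purple: empty purple plastic mug, 84 x 92 x 82 mm, to the right of the caddy; origin at the centre of its underside

How it is judged:
By the outcome, as a careful person would: the job done as asked, in the order asked, and still so for the second after the job is handed in, with the robot touching nothing.
It also fails if it takes over 59 s, if anything falls off the work surface, if the arm or the gripper's body presses on something with over 40 N, if the wrist force passes 120 N, or if a joint passes its speed limit or range.

### The arm

A 7-joint arm with a two-finger parallel gripper is mounted at the origin on a cart in front of the work surface, level with it; the furniture and walls round the work are solid. World frame = base frame: x ahead of the robot, y to its left, z up, the work surface at z = 0. Lengths are in m, angles in rad, forces in N, time in s.
With the tool pointing down it reaches from about 0.35 to 0.9 m from the base axis. Payload 19.9 kg.
Tool frame: the origin (TCP) lies midway between the tips of the shut fingers; the grasp point (between the pads) lies 19 mm behind it; z points along the fingers, y is the line along which they close (so a half turn about z gives the same grasp; the last joint's range is limited). The gripper opens to 94 mm and grips with 3 to 60 N. Pads are 16 mm wide; open, the fingers measure 119 mm over their backs; the gripper's body (75 mm by 177 mm) begins 78 mm behind the grasp point.
Start: joints at [-1.282, 0.417, -0.01, 1.614, 0.005, 1.111, -0.053], TCP at [0.203, 0.591, 0.205] pointing down, gripper open.
Joint ranges: [-2.81, 2.81], [-0.39, 2.02], [-1.27, 1.25], [0.06, 2.57], [-1.19, 4.33], [0.19, 2], [-2.82, 2.82]. Speed limits (rad/s): [1.89, 1.89, 2.39, 2.39, 3.01, 3.01, 3.01].

### API

Orientations are given as a 3x3 rotation matrix whose columns are the frame's x, y, z axes.
In Python, from cell import * gives the robot as it stands. The module is installed in compiled form; this text tells all that it offers.
- The arm moves only by the tool send_rows, never from a script. Its argument "series" is a list of rows, each a list of 2 entries, a list of its own where there are three numbers: the shift along the tool's x, y, z in units of 25 mm (1.0 is 25 mm), then the turn, a rotation vector about the tool's x, y, z in degrees. A call has 1 to 20 rows; each row shifts and turns the commanded pose from where the row before left it, along the tool's axes as they then stand; what a row does not reach is not made up. A row lasts 1/8 s, in which the tool goes at most 62.5 mm and 10.7 degrees, less where a joint would pass 70% of its speed; a pose out of reach is approached as far as the arm can. A call is refused whole if a number of a shift passes 1 or a number of a turn 10.7, either way. A call with a gripper value outside its range is refused whole. "grip" is the opening, from 0 (shut) to 1 (fully open), set as the call begins (left out, the last holds). The fingers move at their own pace and stop on an object; "grip_force" is the grip in N (left out, the last holds). Time passes only in rows, so rows that do not move let the fingers close. It gives the time, the measured TCP pose, the force, the opening and the grip force at its end, in the units of the state.
- observe(): the state, without advancing time (a new reading comes with each control period).
- capture(name): name is "scene" or "side" or "wrist"; returns a dict with "pixels" (400x640x3 uint8, blue, green, red), "intrinsics" (3x3 intrinsics, pixels), "k1" (the pictures are not rectified: a ray, as slopes to the right and down, at radius r is drawn at 1 + k1 r^2 times it, then the intrinsics apply), "eye" and "orientation" of the camera in the world. Camera axes: x right, y down, z forward; pixel columns grow to the right and rows downward; lengths in m; the calibration is good to about 2 mm. A picture is of the moment at which its call begins. There is no depth.
- finish_job(): hands the job in; it is judged then, once.
The state is a dict: "time_s": time; "qpos": joint angles; "dq": joint speeds; "effort": joint torques, N m; "tcp_pos": TCP position; "tool_rot": TCP orientation; "ft_force": force on the tool from outside, world axes, zero at the start; "torque": the same for the moment, N m; "opening": finger opening in m; "grip_force": force on a finger pad.
Only numpy, scipy, OpenCV 4.12 (cv2) and the standard library are available. Lean on these libraries where they do the work, as an engineer would, in place of code of your own. Each camera call takes 0.05 s, during which the arm holds its last target. There are 200 camera calls.

## Working session

There is one attempt and no reset: what is moved stays moved. The work goes in short steps, Python scripts to look and compute and a tool call to move; the robot and the scene stay as the last step left them, time stands still between calls to the robot, and variables do not carry over. Pictures are saved under pics/ and viewed, at most 10 in all, crops included, and the job is handed in when it is done.

Besides the shell and the picture viewer there is one more tool, called after "Emit:" by a JSON object that holds its "fn" and its "kwargs". send_rows: Moves the arm, as the interface text tells. Its arguments: {"type":"object","properties":{"series":{"type":"array"},"grip":{"type":"number"},"grip_force":{"type":"number"}},"required":["series"]}

```bash
mkdir -p pics
cat > h.py <<'E'
from cell import *
import numpy as np, cv2, pickle
def snap(n,f):
    c=capture(n); cv2.imwrite(f'pics/{f}.png',c['pixels']); pickle.dump(c,open(f'pics/{f}.pkl','wb')); return c
def load(f): return pickle.load(open(f'pics/{f}.pkl','rb'))
def dist(c): return np.array([c['k1'],0,0,0,0],float)
def ray(c,uv):
    K=np.array(c['intrinsics'],float)
    p=cv2.undistortPoints(np.array([[uv]],float),K,dist(c))[0,0]
    R=np.array(c['orientation']); d=R@[p[0],p[1],1]; return np.array(c['eye'],float),d/np.linalg.norm(d)
def tri(*cu):
    A=0;b=0
    for c,uv in cu:
        o,d=ray(c,uv); P=np.eye(3)-np.outer(d,d); A=A+P; b=b+P@o
    x=np.linalg.solve(A,b)
    return x,[np.linalg.norm((np.eye(3)-np.outer(ray(c,uv)[1],ray(c,uv)[1]))@(x-ray(c,uv)[0])) for c,uv in cu]
def atz(c,uv,z):
    o,d=ray(c,uv); return o+d*(z-o[2])/d[2]
def proj(c,X):
    R=np.array(c['orientation']); p=R.T@(np.array(X,float)-np.array(c['eye']))
    K=np.array(c['intrinsics'],float)
    return cv2.projectPoints(p.reshape(1,1,3),np.zeros(3),np.zeros(3),K,dist(c))[0].ravel()
E
python3 - <<'E'
from h import *
np.set_printoptions(precision=4,suppress=True)
ims=[]
for n in ['scene','side','wrist']:
    c=snap(n,n+'0'); print(n,c['eye'],np.array(c['orientation']).round(3).tolist(),c['k1'],c['intrinsics'][0])
s=observe(); print(s['tcp_pos'],s['tool_rot'],s['ft_force'],s['opening'],s['time_s'])
E
```

```text
scene [ 0.0686 -0.5535  0.4868] [[0.837, -0.262, 0.48], [-0.547, -0.388, 0.742], [-0.008, -0.884, -0.468]] -0.07501034387078248 [418.4073   0.     316.1822]
side [ 0.2432 -0.4453  0.6298] [[0.912, -0.285, 0.296], [-0.41, -0.595, 0.691], [-0.021, -0.751, -0.659]] -0.04405676813806481 [371.7855   0.     321.6799]
wrist [0.1318 0.616  0.385 ] [[0.324, 0.914, 0.245], [0.946, -0.313, -0.085], [-0.001, 0.26, -0.966]] -0.031219135936736617 [356.7921   0.     320.0974]
[0.2029 0.5909 0.205 ] [[-0.9458  0.3247 -0.0002]
 [ 0.3247  0.9458 -0.0009]
 [-0.0001 -0.0009 -1.    ]] [-0.0506  0.0239  0.2382] 0.09380564259192803 0.15
```

View pics/scene0.png

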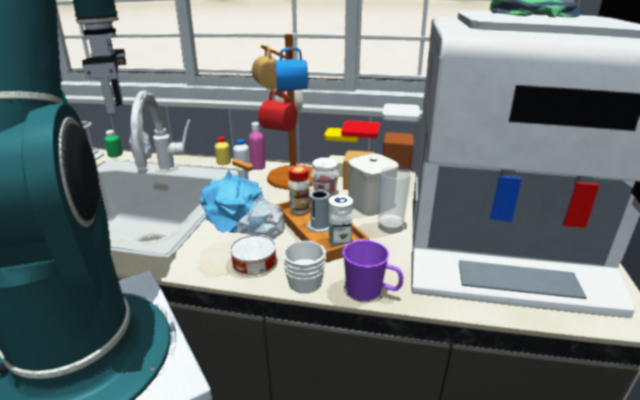

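View pics/side0.png

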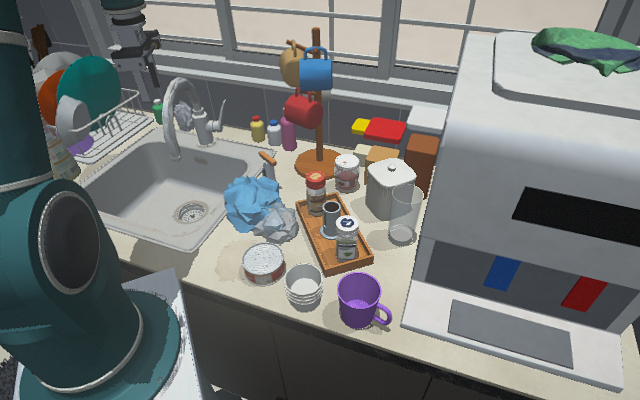

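The caddy's socket is at about (331,207) in the side view and (319,197) in the scene view. The handle's wooden T-bar shows behind the blue bag, at about (268,159) side and (242,164) scene. The mug is at (360,300) in the side view.

Run:
```python
from h import *
np.set_printoptions(precision=4,suppress=True)
a,b=load('scene0'),load('side0')
print('bar',tri((a,(242,164)),(b,(268,159))))
print('rim',tri((a,(319.5,195)),(b,(331.5,207))))
print('red',tri((a,(299,171)),(b,(316,178))),'white',tri((a,(341,201)),(b,(347.5,222))))
c1=cv2.resize(a['pixels'][140:265,170:390],None,fx=3.6,fy=2.3*1.0,interpolation=2)
c1=cv2.resize(a['pixels'][145:245,190:360],None,fx=3.5,fy=3.5,interpolation=2)[:,:595]
c2=cv2.resize(b['pixels'][135:275,210:400],None,fx=3.5,fy=3.5,interpolation=2)
cv2.imwrite('pics/c2.png',c2)
```

```text
bar (array([0.4264, 0.3249, 0.0918]), [np.float64(0.0020342824624446244), np.float64(0.00203428246244461)])
rim (array([0.4983, 0.0972, 0.0849]), [np.float64(0.00027499847013654963), np.float64(0.0002749984701364509)])
red (array([0.4955, 0.174 , 0.1122]), [np.float64(0.0005882967584529293), np.float64(0.0005882967584529711)]) white (array([0.5003, 0.025 , 0.1022]), [np.float64(0.0002325810951493177), np.float64(0.00023258109514936353)])
```

View pics/c2.png

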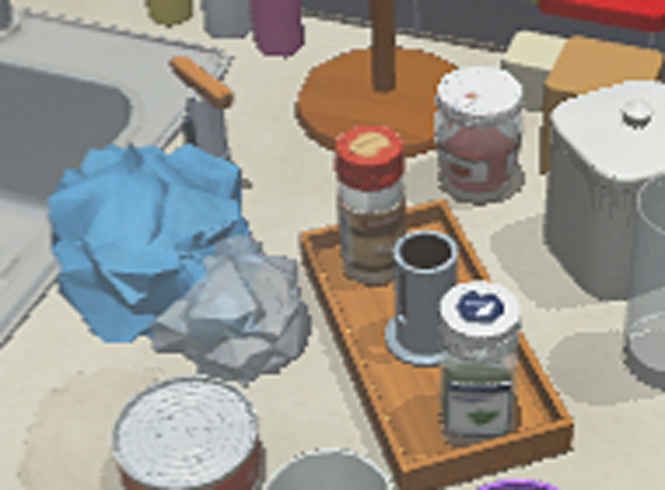

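The crop shows the T-bar running from about (260,153.5) to (275.7,163) in side pixels, with the bag close by on its robot side. The socket's -x face can't be seen clearly.

Run:
```python
from h import *
np.set_printoptions(precision=4,suppress=True)
a,b=load('scene0'),load('side0')
e1,e2=atz(b,(260,153.5),.09),atz(b,(275.5,163),.09)
print(e1,e2,np.linalg.norm(e1-e2),(e1+e2)/2,np.arctan2(*(e2-e1)[[1,0]]))
print('faucet',tri((a,(148,95)),(b,(183,80))))
print('bag',atz(b,(240,185),.08),'mugtree',tri((a,(289,40)),(b,(317,30))))
s=observe();print(np.array(s['tool_rot'])@[1,0,0])
R=np.array(s['tool_rot']); print('shift tool units',R.T@(np.array([.4264,.325,.25])-s['tcp_pos'])/.025)
```

```text
[0.4172 0.3581 0.09  ] [0.4398 0.3    0.09  ] 0.06230789487063632 [0.4285 0.3291 0.09  ] -1.1991182549278638
faucet (array([0.2875, 0.5833, 0.2301]), [np.float64(0.0011631836928009663), np.float64(0.0011631836928009231)])
bag [0.3378 0.2657 0.08  ] mugtree (array([0.6062, 0.3977, 0.3586]), [np.float64(0.0018369919154467324), np.float64(0.0018369919154468273)])
[-0.9458  0.3247 -0.0001]
shift tool units [-11.908   -7.1569  -1.7932]
```

Emit:
{"fn": "send_rows", "kwargs": {"series": [[[0, 0, -0.9], [0, 0, 0]], [[0, 0, -0.9], [0, 0, 0]], [[-0.33, -0.95, 0], [0, 0, 0]], [[-0.33, -0.95, 0], [0, 0, 0]], [[-0.33, -0.95, 0], [0, 0, 0]], [[-0.33, -0.95, 0], [0, 0, 0]], [[-0.33, -0.95, 0], [0, 0, 0]], [[-0.33, -0.95, 0], [0, 0, 0]], [[-0.33, -0.95, 0], [0, 0, 0]], [[-0.33, -0.95, 0], [0, 0, 0]], [[-0.33, -0.95, 0], [0, 0, 0]], [[-0.33, -0.95, 0], [0, 0, 0]], [[-0.95, 0.23, 0], [0, 0, 0]], [[-0.95, 0.23, 0], [0, 0, 0]], [[-0.95, 0.23, 0], [0, 0, 0]], [[-0.95, 0.23, 0], [0, 0, 0]], [[-0.95, 0.23, 0], [0, 0, 0]], [[-0.95, 0.23, 0], [0, 0, 0]]], "grip": 1}}

```text
time_s: 2.4
tcp_pos: [0.3506, 0.3258, 0.2503]
tool_rot: [[-0.946, 0.325, -0.0], [0.325, 0.946, -0.0], [0.0, -0.0, -1.0]]
ft_force: [0.3, 0.3, -0.6]
opening: 0.094
grip_force: 0.0
```

Emit:
{"fn": "send_rows", "kwargs": {"series": [[[-0.95, 0.23, 0], [0, 0, 0]], [[-0.95, 0.23, 0], [0, 0, 0]], [[-0.95, 0.23, 0], [0, 0, 0]], [[0, 0, 0], [0, 0, 10]], [[0, 0, 0], [0, 0, 10]], [[0, 0, 0], [0, 0, 10]], [[0, 0, 0], [0, 0, 10]], [[0, 0, 0], [0, 0, 10]], [[0, 0, 0], [0, 0, 0]], [[0, 0, 0], [0, 0, 0]]]}}

```text
time_s: 3.65
tcp_pos: [0.4228, 0.3192, 0.2504]
tool_rot: [[-0.363, 0.932, -0.0], [0.932, 0.363, -0.0], [-0.0, -0.0, -1.0]]
ft_force: [0.1, 0.1, -0.7]
opening: 0.094
grip_force: 0.0
```

Run:
```python
from h import *
np.set_printoptions(precision=4,suppress=True)
c=snap('wrist','w1'); s=observe()
print(s['time_s'],s['tcp_pos'],np.array(s['tool_rot']).round(3).tolist(),s['qpos'],s['ft_force'],c['eye'])
print(proj(c,[.4275,.327,.09]),proj(c,[.4275,.327,.0]))
```

```text
3.7 [0.4228 0.3192 0.2504] [[-0.362, 0.932, -0.0], [0.932, 0.362, -0.0], [-0.0, -0.0, -1.0]] [-1.0141  0.2106  0.3593  1.807  -0.0809  1.1385 -0.2573] [ 0.6808 -0.4059 -0.218 ] [0.3956 0.3901 0.4304]
[327.2424 182.5694] [325.8558 167.5728]
```

View pics/w1.png

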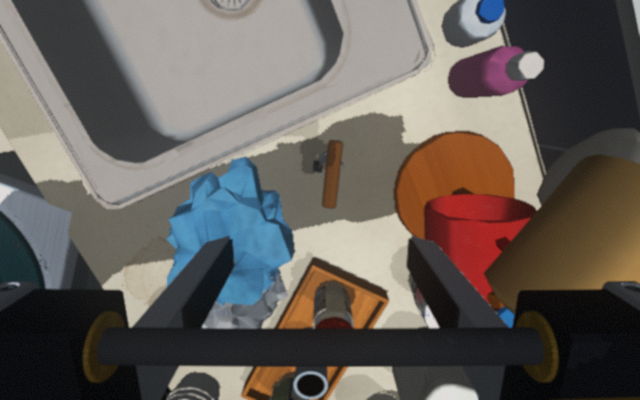

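The T-bar runs from (336,140) to (330,208). The dark button is on its image-left, robot side at (320,162). The red mug on the tree sits to the right at (480,220), so I'll check clearance.

Run:
```python
from h import *
np.set_printoptions(precision=4,suppress=True)
a,b,w=load('scene0'),load('side0'),load('w1')
print('red',tri((a,(278,115)),(b,(303,110))),'tan',tri((a,(265,72)),(b,(291,68))))
e=[atz(w,p,.094) for p in [(336,140),(330,208)]]; print(e,sum(e)/2,np.arctan2(*(e[1]-e[0])[[1,0]]))
print('btn',atz(w,(320,163),.062))
# color segmentation of bar
im=w['pixels'].astype(int)[125:220,300:360]; m=(im[...,2]-im[...,0]>40)&(im[...,2]<230)
n,l,st,ce=cv2.connectedComponentsWithStats(m.astype('uint8')); i=1+st[1:,4].argmax(); print(st[i],ce[i]+[300,125])
ys,xs=np.where(l==i); print(cv2.minAreaRect(np.c_[xs+300,ys+125].astype('float32')))
cv2.imwrite('pics/w1c.png',cv2.resize(w['pixels'][125:225,280:380],None,fx=5,fy=5,interpolation=0))
```

```text
red (array([0.5396, 0.3469, 0.1901]), [np.float64(0.0009361639263100498), np.float64(0.0009361639263101261)]) tan (array([0.523, 0.369, 0.293]), [np.float64(0.00019925309214063565), np.float64(0.00019925309214061917)])
[array([0.4198, 0.3684, 0.094 ]), array([0.439 , 0.3051, 0.094 ])] [0.4294 0.3367 0.094 ] -1.276528931556139
btn [0.4155 0.3383 0.062 ]
[ 23  17  19  66 759] [332.3689 176.3399]
((332.1473693847656, 174.40309143066406), (12.758794784545898, 66.16506958007812), 6.483073711395264)
```

View pics/w1c.png

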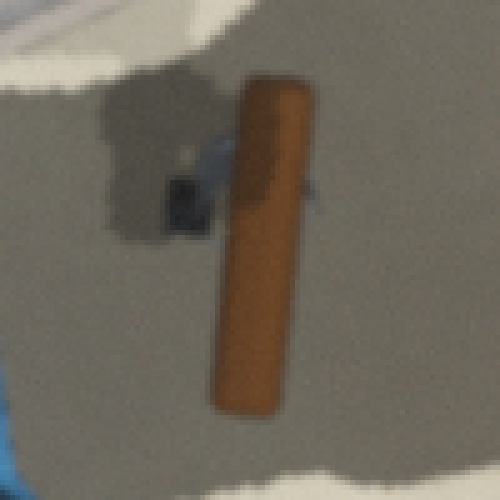

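The button faces the robot (crop (188,205)) and the bar is clear. However, the 177 mm gripper body would hit the hanging red mug at about (0.54,0.35,0.19) if it closed along the handle's x here. So I'll lift the handle by the bar's ends, stand it on free worktop, and regrasp it there.

Run:
```python
from h import *
np.set_printoptions(precision=3,suppress=True)
b=load('side0');w=load('w1')
for n,p in dict(bagR=(298,232),bagB=(275,243),canTop=(262,245),canL=(243,262),canR=(285,265),trayNL=(297,197),trayNear=(325,272),bowlTop=(303,267),gapmid=(296,240),left=(215,265),trayR=(372,262)).items():
    print(n,atz(b,p,0 if n not in('canTop','canL','canR') else .04)[:2])
p=atz(w,(332.1,174.4),.094);print('bar',p)
for n,q in dict(bagright=(293,240),greyR=(285,300),trayTop=(315,258),trayL=(245,395)).items(): print(n,atz(w,q,.03)[:2])
R=np.array(observe()['tool_rot']);print((R.T@(p-observe()['tcp_pos']))/.025)
# yaw of bar from rect
a=np.deg2rad(6.483); d=np.array([np.sin(a),-np.cos(a)])*30
f=atz(w,(332.1+d[0],174.4+d[1]),.094)-atz(w,(332.1-d[0],174.4-d[1]),.094);print(np.degrees(np.arctan2(f[1],f[0])))
```

```text
bagR [0.43  0.136]
bagB [0.369 0.127]
canTop [0.334 0.097]
canL [0.285 0.069]
canR [0.36  0.025]
trayNL [0.474 0.255]
trayNear [0.438 0.003]
bowlTop [0.401 0.035]
gapmid [0.416 0.115]
left [0.23  0.121]
trayR [ 0.541 -0.016]
bar [0.429 0.337 0.094]
bagright [0.421 0.236]
greyR [0.439 0.157]
trayTop [0.454 0.224]
trayL [ 0.437 -0.002]
[0.576 0.47  6.255]
105.40139162297741
```

The front is crowded. The better plan is to take the handle by the bar's ends with the gripper body parallel to the bar, clear of the mug. I'll stand its foot in the socket, where the button rests on the rim, and regrasp it there across the button.

Emit:
{"fn": "send_rows", "kwargs": {"series": [[[0.58, 0.47, 0], [0, 0, 0]], [[0, 0, 0], [0, 0, -10]], [[0, 0, 0], [0, 0, -10]], [[0, 0, 0], [0, 0, -10]], [[0, 0, 0], [0, 0, -10]], [[0, 0, 0], [0, 0, -10]], [[0, 0, 0], [0, 0, -10]], [[0, 0, 0], [0, 0, -10]], [[0, 0, 0], [0, 0, -10]], [[0, 0, 0], [0, 0, -4]], [[0, 0, 0.9], [0, 0, 0]], [[0, 0, 0.9], [0, 0, 0]], [[0, 0, 0], [0, 0, 0]], [[0, 0, 0], [0, 0, 0]]]}}

```text
time_s: 5.45
tcp_pos: [0.429, 0.3377, 0.2062]
tool_rot: [[-0.966, -0.26, 0.0], [-0.26, 0.966, 0.0], [-0.001, 0.0, -1.0]]
ft_force: [0.1, 0.4, 1.0]
opening: 0.0939
grip_force: 0.0
```

```bash
cat > bar.py <<'E'
from h import *
np.set_printoptions(precision=4,suppress=True)
w1=load('w1'); c=snap('wrist','w2'); s=observe(); R=np.array(s['tool_rot'])
print(s['time_s'],s['tcp_pos'],R.round(3).tolist(),s['qpos'])
q=proj(c,[.4294,.3367,.09]).astype(int); print(q)
x0,y0=max(q[0]-90,0),max(q[1]-60,0)
im=c['pixels'].astype(int)[y0:q[1]+60,x0:q[0]+90]; m=((im[...,2]-im[...,0]>40)&(im[...,2]-im[...,0]<130)).astype('uint8')
n,l,st,ce=cv2.connectedComponentsWithStats(m); i=l[min(60,q[1]-y0),min(90,q[0]-x0)] or 1+st[1:,4].argmax()
ys,xs=np.where(l==i); r=cv2.minAreaRect(np.c_[xs+x0,ys+y0].astype('float32')); print(st[i],r)
bx=cv2.boxPoints(r); P=np.array([atz(c,p,.094) for p in bx]); print('corners',P[:,:2].tolist(),P.mean(0))
print('tri',tri((w1,(332.1,174.4)),(c,r[0])))
v=max([P[1]-P[0],P[2]-P[1]],key=np.linalg.norm);print('len,yaw',np.linalg.norm(v),np.degrees(np.arctan2(v[1],v[0]))%180)
E
python3 bar.py
```

```text
5.5 [0.429  0.3376 0.2064] [[-0.966, -0.26, 0.001], [-0.26, 0.966, 0.001], [-0.001, 0.001, -1.0]] [-0.8538  0.2755  0.1565  1.8169 -0.0489  1.0517  1.155 ]
[318 198]
[  52   53   76   16 1088] ((317.4940490722656, 198.15528869628906), (14.87710189819336, 75.1440200805664), 89.01223754882812)
corners [[0.43074113758739135, 0.30359694864423026], [0.41322251952810474, 0.3642682562642953], [0.42558651709803824, 0.368171279502998], [0.4433125708068695, 0.30682229477351236]] [0.4282 0.3357 0.094 ]
tri (array([0.4291, 0.3361, 0.0898]), [np.float64(0.00016976728352101705), np.float64(0.00016976728352089128)])
len,yaw 0.0631498974427966 106.10587965704347
```

View pics/w2.png

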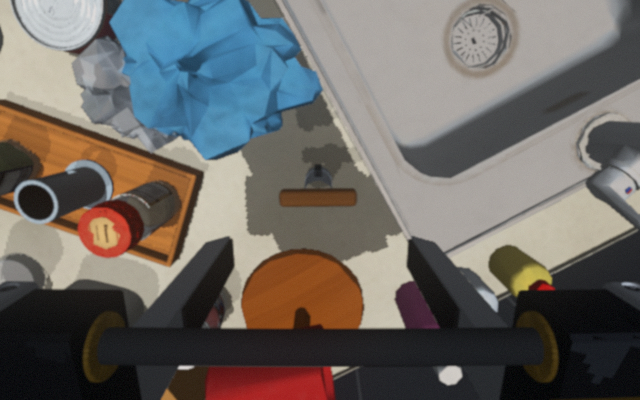

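The wrist view shows the bar centred at (317,198) with the fingers straddling it. Triangulation puts its centre at z≈0.09, which agrees with the text. The red mug stays outside the fingers, so I'll descend and grip the bar's ends.

Emit:
{"fn": "send_rows", "kwargs": {"series": [[[0, -0.06, 0.8], [0, 0, -1]], [[0, 0, 0.8], [0, 0, 0]], [[0, 0, 0.8], [0, 0, 0]], [[0, 0, 0.8], [0, 0, 0]], [[0, 0, 0.8], [0, 0, 0]], [[0, 0, 0.8], [0, 0, 0]], [[0, 0, 0.6], [0, 0, 0]], [[0, 0, 0], [0, 0, 0]]]}}

```text
time_s: 6.5
tcp_pos: [0.4289, 0.3354, 0.0701]
tool_rot: [[-0.961, -0.277, -0.001], [-0.277, 0.961, -0.001], [0.001, -0.0, -1.0]]
ft_force: [-0.4, 0.5, 0.3]
opening: 0.0941
grip_force: 0.0
```

Emit:
{"fn": "send_rows", "kwargs": {"series": [[[0, 0, 0], [0, 0, 0]], [[0, 0, 0], [0, 0, 0]], [[0, 0, 0], [0, 0, 0]], [[0, 0, 0], [0, 0, 0]], [[0, 0, 0], [0, 0, 0]], [[0, 0, 0], [0, 0, 0]]], "grip": 0.6, "grip_force": 20}}

```text
time_s: 7.25
tcp_pos: [0.4292, 0.3357, 0.0708]
tool_rot: [[-0.961, -0.276, 0.001], [-0.276, 0.961, 0.0], [-0.001, 0.0, -1.0]]
ft_force: [-0.2, -0.5, 6.0]
opening: 0.0656
grip_force: 20.0
```

Emit:
{"fn": "send_rows", "kwargs": {"series": [[[0, 0, -0.3], [0, 0, 0]], [[0, 0, -0.9], [0, 0, 0]], [[0, 0, -0.9], [0, 0, 0]], [[0, 0, -0.9], [0, 0, 0]], [[0, 0, -0.9], [0, 0, 0]], [[0, 0, -0.9], [0, 0, 0]], [[0, 0, -0.9], [0, 0, 0]], [[0, 0, -0.6], [0, 0, 0]], [[0.04, -0.8, 0], [0, 0, 0]], [[0.04, -0.8, 0], [0, 0, 0]], [[0.04, -0.8, 0], [0, 0, 0]], [[0.04, -0.8, 0], [0, 0, 2]], [[0.04, -0.8, 0], [0, 0, 2]], [[0.04, -0.8, 0], [0, 0, 2]], [[0.04, -0.8, 0], [0, 0, 2]], [[0.04, -0.8, 0], [0, 0, 2]], [[0.04, -0.8, 0], [0, 0, 4]], [[0, 0, 0], [0, -7, 0]], [[0, 0, 0], [0, -7, 0]], [[0, 0, 0], [0, -6, 0]]]}}

```text
time_s: 9.75
tcp_pos: [0.4596, 0.1578, 0.2282]
tool_rot: [[-0.938, -0.034, 0.345], [-0.031, 0.999, 0.013], [-0.346, 0.002, -0.938]]
ft_force: [1.0, 0.6, -1.6]
opening: 0.066
grip_force: 20.0
```

Emit:
{"fn": "send_rows", "kwargs": {"series": [[[0, 0, 0], [0, 0, 0]], [[0, 0, 0], [0, 0, 0]]]}}

```text
time_s: 10.0
tcp_pos: [0.4601, 0.158, 0.2283]
tool_rot: [[-0.94, -0.034, 0.341], [-0.032, 0.999, 0.012], [-0.341, 0.0, -0.94]]
ft_force: [1.4, 0.4, -1.2]
opening: 0.0658
grip_force: 20.0
```

Run:
```python
from h import *
np.set_printoptions(precision=4,suppress=True)
c=snap('wrist','w3'); s=observe()
print(s['time_s'],s['tcp_pos'],np.array(s['tool_rot']).round(3).tolist(),s['qpos'],s['ft_force'],s['opening'],c['eye'])
print(proj(c,[.4983,.0972,.088]))
b=snap('side','s3'); q=[331,212]
t=cv2.resize(b['pixels'][160:290,250:400],None,fx=3,fy=3,interpolation=2)
u,v=proj(c,[.48,.0972,.07]).astype(int)
cv2.imwrite('pics/w3m.png',c['pixels'])
```

```text
10.05 [0.4603 0.158  0.2282] [[-0.939, -0.034, 0.341], [-0.032, 0.999, 0.012], [-0.341, 0.0, -0.94]] [-0.7515 -0.0505  0.2453  2.1766  0.2562  0.7172  0.9318] [ 0.7602 -0.1275 -1.9507] 0.06591286824751313 [0.3284 0.1538 0.3718]
[252.1177 176.3475]
```

View pics/w3m.png

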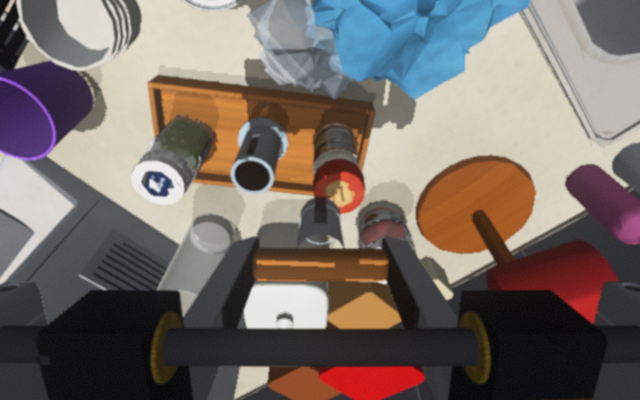

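The handle is held upright in the grip with its button towards the camera at (320,210). The socket's rim is centred near (253,175), with its -x face visible above it. I'll enlarge that face to look for the hole.

Run:
```python
from h import *
c=load('w3'); k=c['pixels'][105:205,215:305]
a=cv2.resize(k,None,fx=6,fy=6,interpolation=2)[:, :]
g=np.clip(k.astype(float)*2.2,0,255).astype('uint8'); 
cv2.imwrite('pics/w3c.png',np.hstack([cv2.resize(k,(400,450),interpolation=2),cv2.resize(g,(400,450),interpolation=2)]))
```

```text
(no output)
```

View pics/w3c.png

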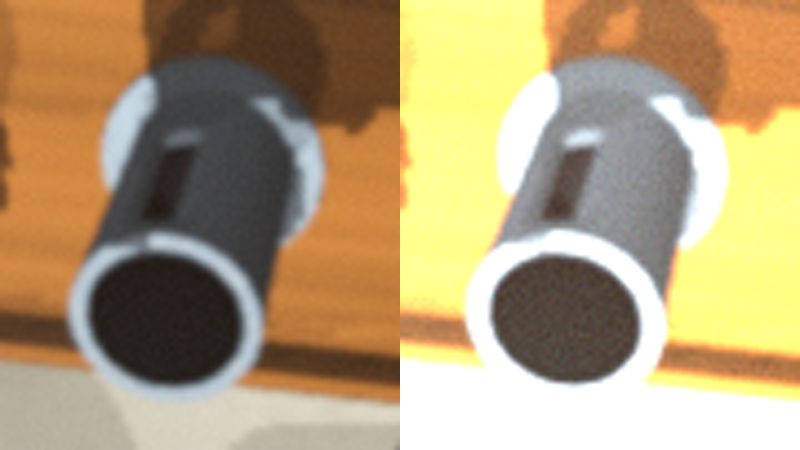

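The hole shows as a dark slot on the socket's face, from crop (160,218) to (180,140). That is full-image pixels (251,153.4) to (255.5,136).

Run:
```python
from h import *
from scipy.optimize import least_squares
np.set_printoptions(precision=4,suppress=True)
a,b,c=load('scene0'),load('side0'),load('w3')
rim=tri((a,(319.5,195)),(b,(331.5,207)),(c,(252.6,175.2)));print(rim)
r2=atz(c,(252.6,175.2),.088);print('w3 rim',r2)
# ellipse fit of rim outer in w3
obs={.08:(251.3,152.5),.06:(253,145),.04:(255.2,137)}
for cx,cy in [r2[:2],rim[0][:2]]:
  f=lambda p:np.concatenate([(proj(c,[cx-.019*np.cos(p[0]),cy-.019*np.sin(p[0]),z])-o)[:1] for z,o in obs.items()])
  s=least_squares(f,[0.]);print(cx,cy,s.x,s.fun)
s=observe();R=np.array(s['tool_rot'])
print('handle bar yaw',np.degrees(np.arctan2(R[1,1],R[0,1])))
for g in (.44,.4983-.019):print(proj(c,[r2[0],r2[1],.018]))
# red/white jar line from w3 -> caddy yaw; tray corners
j1,j2=atz(c,(340,193),.106),atz(c,(158,183),.098);d=j1-j2;print(j1,j2,np.degrees(np.arctan2(d[1],d[0])))
```

```text
(array([0.4984, 0.0972, 0.085 ]), [np.float64(0.00038999428634802895), np.float64(0.0002541054574547774), np.float64(0.0003587110257061854)])
w3 rim [0.4971 0.0977 0.088 ]
0.49705710849480833 0.0977352846945611 [0.1205] [-1.3623  0.3099  1.174 ]
0.4984302008262389 0.09720096568711563 [0.0972] [-1.3548  0.3092  1.1666]
handle bar yaw 91.96418867235754
[262.6136 142.3487]
[262.6136 142.3487]
[0.5021 0.1778 0.106 ] [0.5021 0.0132 0.098 ] 89.97988109634568
```

Run:
```python
from h import *
c=load('w3'); im=cv2.GaussianBlur(cv2.cvtColor(c['pixels'],6),(3,3),0).astype('float32')
ph=np.arange(-1.5,1.51,.1); 
for cx,cy in [(.4984,.0972)]:
  print('   ',*(f'{p:4.1f}' for p in ph))
  for z in np.arange(.024,.092,.005):
    uv=np.array([proj(c,[cx-.019*np.cos(p),cy-.019*np.sin(p),z]) for p in ph],'float32')
    v=cv2.remap(im,uv[:,0].reshape(1,-1),uv[:,1].reshape(1,-1),1)[0]
    print(f'{z:.3f}',*(f'{int(x):4d}' for x in v),uv[15].round(1))
```

```text
-1.5 -1.4 -1.3 -1.2 -1.1 -1.0 -0.9 -0.8 -0.7 -0.6 -0.5 -0.4 -0.3 -0.2 -0.1  0.0  0.1  0.2  0.3  0.4  0.5  0.6  0.7  0.8  0.9  1.0  1.1  1.2  1.3  1.4  1.5
0.024   63   58   56   55   57   59   60   62   64   65   67   68   68   65   65   65   65   65   65   65   64   65   66   70   81   91   95   97   89   81   74 [260.4 129.3]
0.029   64   58   55   55   56   58   60   61   65   66   67   69   70   68   66   65   67   67   67   66   67   65   65   71   81   91   97   95   85   80   74 [259.7 131.2]
0.034   64   58   56   55   56   58   60   62   64   66   67   69   69   70   73   80   85   86   82   75   67   63   66   71   81   90   94   94   90   78   72 [259.  133.2]
0.039   64   58   55   55   56   58   60   62   64   66   67   68   70   71   79   92   98   97   90   69   61   64   66   73   81   88   96   95   86   75   71 [258.3 135.3]
0.044   63   58   55   55   56   58   61   62   64   66   67   68   70   70   69   64   62   63   56   55   60   63   68   74   80   91   94   86   80   75   71 [257.6 137.4]
0.049   65   58   55   55   56   59   60   61   64   66   66   68   70
[... 802 characters left out ...]
6]
0.074   71   60   56   55   58   58   59   61   63   66   66   68   68   69   63   40   31   32   43   57   63   67   69   71   82   99  126  154  179  187  176 [253. 151.]
0.079   94   75   64   60   59   60   60   62   63   65   65   68   67   66   61   51   48   51   58   64   68   72   82  104  128  148  169  182  188  186  178 [252.1 153.5]
0.084  144  130  117  112  115  112  108  107  106  104  106  106  107  108  111  115  113   93   85   88   98  126  159  169  173  182  186  189  189  190  191 [251.3 156. ]
0.089  178  178  177  178  179  187  189  188  185  183  185  182  183  184  184  183  153  121  134  158  176  187  189  188  188  188  188  191  190  187  178 [250.4 158.6]
```

The hole's middle sits at about φ≈+0.17 rad from -x. I'll enter with the button at φ≈-0.33 and later turn +0.5 rad. Next I'll level the tool, bring the handle above the socket, and check the foot against the rim.

Emit:
{"fn": "send_rows", "kwargs": {"series": [[[0, 0, 0], [0, 7, 0]], [[0, 0, 0], [0, 7, 0]], [[0, 0, 0], [0, 6, 0]], [[-0.5, -0.82, 0], [0, 0, 0]], [[-0.5, -0.82, 0], [0, 0, 0]], [[-0.44, -0.83, 0], [0, 0, 0]], [[0, 0, 0], [0, 0, 10]], [[0, 0, 0], [0, 0, 10]], [[0, 0, 0.7], [0, 0, 0]], [[0, 0, 0.7], [0, 0, 0]], [[0, 0, 0.5], [0, 0, 0]], [[0, 0, 0], [0, 0, 0]], [[0, 0, 0], [0, 0, 0]], [[0, 0, 0], [0, 0, 0]]]}}

```text
time_s: 11.85
tcp_pos: [0.4983, 0.0979, 0.181]
tool_rot: [[-0.951, 0.308, 0.001], [0.308, 0.951, 0.0], [-0.001, 0.0, -1.0]]
ft_force: [0.4, 0.6, -0.5]
opening: 0.0656
grip_force: 20.0
```

Run:
```python
from h import *
np.set_printoptions(precision=4,suppress=True)
s=observe(); print(s['time_s'],s['tcp_pos'],np.array(s['tool_rot']).round(4).tolist(),s['ft_force'])
T=[]
for n,f in (('scene','a4'),('side','b4')):
    c=snap(n,f); u,v=proj(c,[.498,.097,.12]).astype(int); print(n,u,v)
    k=c['pixels'][v-45:v+45,u-33:u+33]; T.append(cv2.resize(k,(396,540),interpolation=2))
cv2.imwrite('pics/v4.png',np.hstack(T))
```

```text
11.85 [0.4983 0.0979 0.181 ] [[-0.9513, 0.3083, 0.0007], [0.3083, 0.9513, 0.0003], [-0.0006, 0.0005, -1.0]] [ 0.4419  0.5765 -0.5387]
scene 319 179
side 331 194
```

View pics/v4.png

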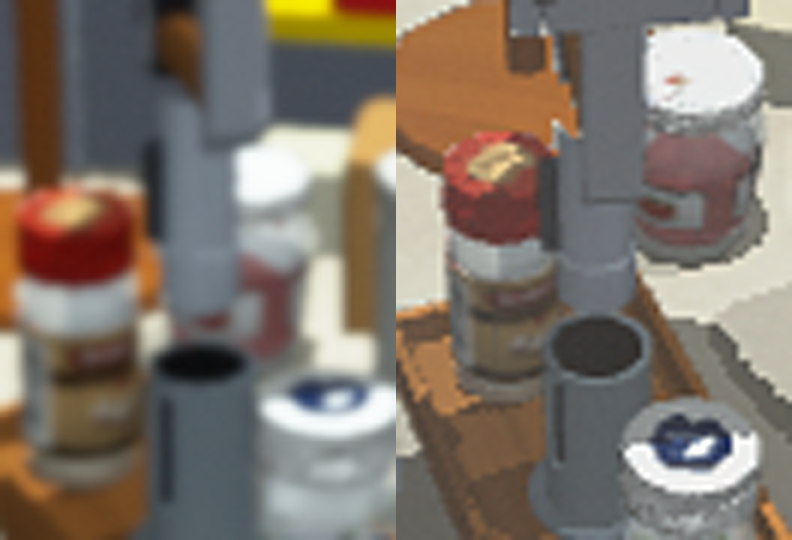

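Both views show the foot hanging just above the socket and nearly centred. In the scene crop the foot is at x≈199.5 and the tube at x≈200.5; in the side crop they are at 596 and 597.5. The slot is visible on the tube's left edge in both. I'll now measure to sub-pixel.

Run:
```python
from h import *
np.set_printoptions(precision=4,suppress=True)
from scipy.optimize import least_squares
def row(c,y,u,hw=16):
    g=cv2.GaussianBlur(c['pixels'],(1,5),0)[y].astype(float)
    d=np.abs(np.gradient(g,axis=0)).sum(1)
    def pk(lo,hi):
        x=np.arange(lo,hi); i=lo+d[lo:hi].argmax(); k=np.arange(i-1,i+2); w=d[k]; return (w*k).sum()/w.sum()
    return pk(int(u-hw),int(u)-5),pk(int(u)+5,int(u+hw))
C={n:load(n) for n in('a4','b4')}
s=observe();t=np.array(s['tcp_pos'])
for name,zz,r,xy in (('post',(.114,.118,.122,.126,.130),.0144,t[:2]),('tube',(.05,.055,.06,.065,.07,.075,.08),.019,(.4983,.0972))):
    obs=[]
    for n,c in C.items():
        ey=np.array(c['eye']);
        for z in zz:
            p=proj(c,[*xy,z]); e=row(c,int(round(p[1])),p[0]); obs.append((n,z,e))
            print(name,n,z,p.round(1),np.round(e,2),round(sum(e)/2-p[0],2))
```

```text
post a4 0.114 [319.3 182.4] [308.86 334.32] 2.28
post a4 0.118 [319.3 180.7] [308.88 334.39] 2.33
post a4 0.122 [319.3 178.9] [306.1  325.06] -3.72
post a4 0.126 [319.3 177.1] [307.16 334.01] 1.3
post a4 0.13 [319.3 175.4] [307.89 325.99] -2.33
post b4 0.114 [331.1 196.6] [324.89 339.99] 1.3
post b4 0.118 [331.1 195.2] [324.97 338.78] 0.74
post b4 0.122 [331.1 193.8] [314.91 338.2 ] -4.57
post b4 0.126 [331.1 192.3] [314.86 337.29] -5.04
post b4 0.13 [331.1 190.9] [321.94 339.17] -0.55
tube a4 0.05 [319.7 209.6] [311.85 329.03] 0.73
tube a4 0.055 [319.7 207.5] [311.87 328.94] 0.71
tube a4 0.06 [319.7 205.5] [311.93 329.14] 0.85
tube a4 0.065 [319.7 203.4] [311.92 329.11] 0.84
tube a4 0.07 [319.7 201.3] [307.03 329.  ] -1.64
tube a4 0.075 [319.7 199.2] [310.02 334.08] 2.4
tube a4 0.08 [319.6 197.1] [307.11 328.93] -1.63
tube b4 0.05 [331.5 218.5] [323.92 345.96] 3.49
tube b4 0.055 [331.4 216.9] [323.95 338.13] -0.41
tube b4 0.06 [331.4 215.2] [323.99 340.11] 0.61
tube b4 0.065 [331.4 213.6] [324.02 340.07] 0.62
tube b4 0.07 [331.4 211.9] [322.15 340.06] -0.32
tube b4 0.075 [331.4 210.3] [322.31 336.07] -2.23
tube b4 0.08 [331.4 208.6] [324.82 337.17] -0.41
```

The foot and tube line up to within about 1 mm, and the foot's bevel allows for the rest. I'll descend slowly, watching force.

Emit:
{"fn": "send_rows", "kwargs": {"series": [[[0.01, -0.02, 0.3], [0, 0, 0]], [[0, 0, 0.3], [0, 0, 0]], [[0, 0, 0.2], [0, 0, 0]], [[0, 0, 0.1], [0, 0, 0]], [[0, 0, 0.08], [0, 0, 0]], [[0, 0, 0.08], [0, 0, 0]], [[0, 0, 0], [0, 0, 0]]]}}

```text
time_s: 12.82
tcp_pos: [0.4975, 0.0975, 0.1539]
tool_rot: [[-0.951, 0.308, -0.0], [0.308, 0.951, -0.0], [0.0, -0.0, -1.0]]
ft_force: [-0.6, -0.1, -0.8]
opening: 0.0658
grip_force: 20.0
```

Emit:
{"fn": "send_rows", "kwargs": {"series": [[[0, 0, 0.08], [0, 0, 0]], [[0, 0, 0.08], [0, 0, 0]], [[0, 0, 0.08], [0, 0, 0]], [[0, 0, 0.08], [0, 0, 0]], [[0, 0, 0], [0, 0, 0]]]}}

```text
time_s: 13.45
tcp_pos: [0.4975, 0.0974, 0.1458]
tool_rot: [[-0.951, 0.308, -0.0], [0.308, 0.951, -0.0], [0.0, -0.0, -1.0]]
ft_force: [0.5, 0.2, -1.4]
opening: 0.0654
grip_force: 20.0
```

Emit:
{"fn": "send_rows", "kwargs": {"series": [[[0, 0, 0.1], [0, 0, 0]], [[0, 0, 0.1], [0, 0, 0]], [[0, 0, 0.1], [0, 0, 0]], [[0, 0, 0.06], [0, 0, 0]], [[0, 0, 0.04], [0, 0, 0]], [[0, 0, 0.04], [0, 0, 0]], [[0, 0, 0], [0, 0, 0]]]}}

```text
time_s: 14.32
tcp_pos: [0.4975, 0.0975, 0.1349]
tool_rot: [[-0.951, 0.308, -0.0], [0.308, 0.951, -0.0], [-0.0, -0.0, -1.0]]
ft_force: [0.1, 0.1, -1.3]
opening: 0.0659
grip_force: 20.0
```

Emit:
{"fn": "send_rows", "kwargs": {"series": [[[0, 0, 0.04], [0, 0, 0]], [[0, 0, 0.03], [0, 0, 0]], [[0, 0, 0.02], [0, 0, 0]], [[0, 0, 0], [0, 0, 0]]]}}

```text
time_s: 14.82
tcp_pos: [0.4976, 0.0974, 0.1328]
tool_rot: [[-0.951, 0.308, 0.0], [0.308, 0.951, -0.0], [-0.0, -0.0, -1.0]]
ft_force: [-0.2, -1.1, 0.2]
opening: 0.0659
grip_force: 20.0
```

Emit:
{"fn": "send_rows", "kwargs": {"series": [[[0, 0, 0.02], [0, 0, 0]], [[0, 0, 0], [0, 0, 0]], [[0, 0, 0], [0, 0, 0]]], "grip": 0.85}}

```text
time_s: 15.2
tcp_pos: [0.4976, 0.0975, 0.1322]
tool_rot: [[-0.951, 0.308, 0.0], [0.308, 0.951, -0.0], [-0.0, -0.0, -1.0]]
ft_force: [-0.2, 0.1, 0.2]
opening: 0.0801
grip_force: 0.0
```

Emit:
{"fn": "send_rows", "kwargs": {"series": [[[0, 0, 0], [0, 0, 0]], [[0, 0, -0.6], [0, 0, 0]], [[0, 0, -0.6], [0, 0, 0]], [[0, 0, -0.6], [0, 0, 0]], [[0, 0, 0], [0, 0, 10]], [[0, 0, 0], [0, 0, 10]], [[0, 0, 0], [0, 0, 10]], [[0, 0, 0], [0, 0, 10]], [[0, 0, 0], [0, 0, 10]], [[0, 0, 0], [0, 0, 10]], [[0, 0, 0], [0, 0, 10]], [[0, 0, 0], [0, 0, 10]], [[0, 0, 0], [0, 0, 10]], [[0, 0, 0], [0, 0, 0]], [[0, 0, 0], [0, 0, 0]]]}}

```text
time_s: 17.08
tcp_pos: [0.4976, 0.0976, 0.1776]
tool_rot: [[0.304, 0.953, 0.0], [0.953, -0.304, 0.0], [0.0, 0.0, -1.0]]
ft_force: [-0.7, -0.3, -0.8]
opening: 0.0804
grip_force: 0.0
```

Run:
```python
from h import *
np.set_printoptions(precision=4,suppress=True)
s=observe(); print(s['time_s'],s['tcp_pos'],np.array(s['tool_rot']).round(4).tolist(),s['ft_force'],s['opening'])
w=snap('wrist','w5');c=snap('side','b5'); u,v=proj(c,[.498,.097,.12]).astype(int)
p=proj(w,[.4976,.0974,.156]).astype(int);print(p)
k=c['pixels'][v-50:v+50,u-40:u+40]; x=max(p[0]-80,0);y=max(p[1]-80,0)
cv2.imwrite('pics/v5.png',np.hstack([cv2.resize(k,(400,500),interpolation=2),cv2.resize(w['pixels'][y:y+200,x:x+160],(400,500),interpolation=2)]))
print(x,y)
```

```text
17.075 [0.4976 0.0976 0.1776] [[0.3041, 0.9527, 0.0003], [0.9527, -0.3041, 0.0002], [0.0003, 0.0002, -1.0]] [-0.6614 -0.271  -0.77  ] 0.08043778405665229
[320 238]
240 158
```

View pics/v5.png

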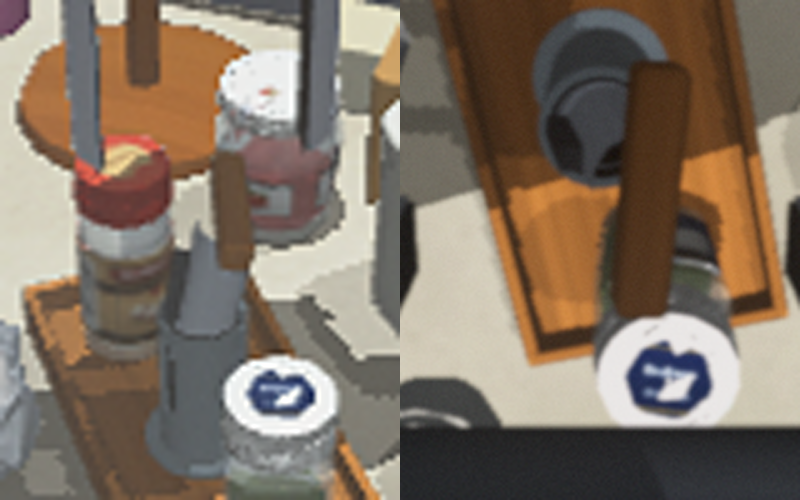

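The side crop shows the handle standing in the socket with its tongue on the rim, but leaning away from the button. In the wrist crop the bar runs from (659,65) to (641,312), shifted about 12 mm. I'll compute the yaw and offset before closing.

Run:
```python
from h import *
np.set_printoptions(precision=4,suppress=True)
w=load('w5'); p=w['pixels'].astype(int)
im=p[178:290,300:380]; m=((im[...,2]-im[...,0]>25)&(im[...,2]<150)).astype('uint8')
a,b=atz(w,(343.6,184),.156),atz(w,(336.4,282.8),.156)
print(a,b,(a+b)/2,np.degrees(np.arctan2(*(a-b)[[1,0]])),np.linalg.norm(a-b))
R=np.array(observe()['tool_rot']);print(np.degrees(np.arctan2(R[1,0],R[0,0])),R.T@((a+b)/2-observe()['tcp_pos']))
```

```text
[0.5208 0.1254 0.156 ] [0.4984 0.0666 0.156 ] [0.5096 0.096  0.156 ] 69.22538937304029 0.0629478910925327
72.20583411496165 [0.0022 0.0119 0.0215]
```

Emit:
{"fn": "send_rows", "kwargs": {"series": [[[0, 0, 0], [0, 0, 3]], [[0, 0, 0.5], [0, 0, 0]], [[0, 0, 0.5], [0, 0, 0]], [[0, 0, 0.5], [0, 0, 0]], [[0, 0, 0.5], [0, 0, 0]], [[0, 0, 0.5], [0, 0, 0]], [[0, 0, 0.28], [0, 0, 0]], [[0, 0, 0], [0, 0, 0]]], "grip": 0.78}}

```text
time_s: 18.18
tcp_pos: [0.4974, 0.0973, 0.1073]
tool_rot: [[0.358, 0.934, -0.001], [0.934, -0.358, -0.001], [-0.001, -0.0, -1.0]]
ft_force: [0.2, 0.1, -0.0]
opening: 0.0735
grip_force: 0.0
```

Emit:
{"fn": "send_rows", "kwargs": {"series": [[[0, 0, 0], [0, 0, 0]], [[0, 0, 0], [0, 0, 0]], [[0, 0, 0], [0, 0, 0]], [[0, 0, 0], [0, 0, 0]], [[0, 0, 0], [0, 0, 0]], [[0, 0, 0], [0, 0, 0]]], "grip": 0.2, "grip_force": 15}}

```text
time_s: 18.92
tcp_pos: [0.4974, 0.0975, 0.1076]
tool_rot: [[0.358, 0.934, -0.0], [0.934, -0.358, -0.0], [-0.0, -0.0, -1.0]]
ft_force: [-0.1, 0.4, -1.6]
opening: 0.0268
grip_force: 15.0
```

Flush at 27 mm. Now I'll lower it gently.

Emit:
{"fn": "send_rows", "kwargs": {"series": [[[0, 0, 0.04], [0, 0, 0]], [[0, 0, 0.04], [0, 0, 0]], [[0, 0, 0.04], [0, 0, 0]], [[0, 0, 0.04], [0, 0, 0]], [[0, 0, 0], [0, 0, 0]]]}}

```text
time_s: 19.55
tcp_pos: [0.4975, 0.0974, 0.1036]
tool_rot: [[0.358, 0.934, -0.0], [0.934, -0.358, -0.0], [-0.0, -0.0, -1.0]]
ft_force: [0.7, 0.7, -1.0]
opening: 0.0267
grip_force: 15.0
```

Emit:
{"fn": "send_rows", "kwargs": {"series": [[[0, 0, 0.06], [0, 0, 0]], [[0, 0, 0.06], [0, 0, 0]], [[0, 0, 0.06], [0, 0, 0]], [[0, 0, 0.06], [0, 0, 0]], [[0, 0, 0.06], [0, 0, 0]], [[0, 0, 0.06], [0, 0, 0]], [[0, 0, 0.06], [0, 0, 0]], [[0, 0, 0], [0, 0, 0]]]}}

```text
time_s: 20.55
tcp_pos: [0.4975, 0.0974, 0.0931]
tool_rot: [[0.358, 0.934, -0.0], [0.934, -0.358, -0.0], [-0.0, -0.0, -1.0]]
ft_force: [0.1, -0.2, -1.7]
opening: 0.0268
grip_force: 15.0
```

Emit:
{"fn": "send_rows", "kwargs": {"series": [[[0, 0, 0], [0, 0, 0]], [[0, 0, 0], [0, 0, 0]], [[0, 0, 0], [0, 0, 0]], [[0, 0, -0.4], [0, 0, 0]], [[0, 0, -0.5], [0, 0, 0]], [[0, 0, -0.55], [0, 0, 0]], [[0, 0, 0], [0, 0, 0]]], "grip": 0.5}}

```text
time_s: 21.42
tcp_pos: [0.4982, 0.0978, 0.1308]
tool_rot: [[0.357, 0.934, 0.002], [0.934, -0.357, 0.001], [0.002, 0.001, -1.0]]
ft_force: [0.1, 0.1, -0.2]
opening: 0.047
grip_force: 0.0
```

Run:
```python
from h import *
np.set_printoptions(precision=4,suppress=True)
s=observe(); print(s['time_s'],s['tcp_pos'],s['opening'])
w=snap('wrist','w6');b=snap('side','b6')
# brown bar in side view: column through the predicted axis
for c,n in((w,'w'),(b,'b')):
    for z in (.152,.1415,.1275,.112,.098): print(n,z,proj(c,[.4975,.0974,z]).round(1))
p=b['pixels'].astype(int); u=331
m=(p[...,2]-p[...,0]>40); 
for v in range(165,215,2): print(v,''.join('#' if x else '.' for x in m[v,300:365]),p[v,331].tolist())
```

```text
21.425 [0.4982 0.0978 0.1308] 0.047025858470742934
w 0.152 [319.  270.9]
w 0.1415 [319.  261.9]
w 0.1275 [319.1 251.4]
w 0.112 [319.1 241.3]
w 0.098 [319.2 233.3]
b 0.152 [330.9 182.9]
b 0.1415 [330.9 186.8]
b 0.1275 [330.9 192. ]
b 0.112 [331.  197.6]
b 0.098 [331.  202.5]
165 #############......################.............................. [62, 110, 172]
167 #############.......##############............................... [59, 110, 171]
169 #############.......##############............................... [63, 116, 179]
171 ##############......##############............................... [65, 116, 179]
173 ##############......##############............................... [62, 116, 181]
175 .#############.......#############............................... [59, 97, 145]
177 ....##########......##############............................... [55, 80, 117]
179 ......########......########..................................... [86, 108, 126]
181 ......##.#####......####.#......###.............................. [59, 77, 98]
183 ......########......#####.......###.........................
[... 574 characters left out ...]
............ [58, 75, 96]
199 ....###........................######..##........................ [60, 81, 105]
201 ####.#..........................#####...##....................... [58, 76, 96]
203 ##.#..#..................................##...................... [78, 87, 98]
205 .....##....................................##.................... [123, 116, 111]
207 #######.....................................##................... [120, 114, 109]
209 ########.................................#...##.................. [122, 117, 112]
211 ########.................................##...##................. [78, 76, 75]
213 .########................................###...##................ [101, 98, 93]
```

Emit:
{"fn": "send_rows", "kwargs": {"series": [[[0, 0, 0], [0, 0, 0]], [[0, 0, 0], [0, 0, 0]], [[0, 0, 0], [0, 0, 0]], [[0, 0, 0], [0, 0, 0]], [[0, 0, 0], [0, 0, 0]]], "grip": 0.08, "grip_force": 12}}

```text
time_s: 22.15
tcp_pos: [0.4977, 0.0973, 0.1294]
tool_rot: [[0.358, 0.934, 0.0], [0.934, -0.358, -0.0], [-0.0, 0.0, -1.0]]
ft_force: [2.7, -0.5, -2.8]
opening: 0.0142
grip_force: 12.0
```

The bar is gripped at 14.2 mm. Now I'll push it down slowly.

Emit:
{"fn": "send_rows", "kwargs": {"series": [[[0, 0, 0.06], [0, 0, 0]], [[0, 0, 0.06], [0, 0, 0]], [[0, 0, 0.06], [0, 0, 0]], [[0, 0, 0.06], [0, 0, 0]], [[0, 0, 0.06], [0, 0, 0]], [[0, 0, 0], [0, 0, 0]]]}}

```text
time_s: 22.9
tcp_pos: [0.4975, 0.0974, 0.1218]
tool_rot: [[0.358, 0.934, -0.0], [0.934, -0.358, -0.0], [-0.0, -0.0, -1.0]]
ft_force: [2.9, -0.7, -3.1]
opening: 0.014
grip_force: 12.0
```

Emit:
{"fn": "send_rows", "kwargs": {"series": [[[0, 0, 0.06], [0, 0, 0]], [[0, 0, 0.06], [0, 0, 0]], [[0, 0, 0.06], [0, 0, 0]], [[0, 0, 0.06], [0, 0, 0]], [[0, 0, 0.06], [0, 0, 0]], [[0, 0, 0.06], [0, 0, 0]], [[0, 0, 0], [0, 0, 0]]]}}

```text
time_s: 23.78
tcp_pos: [0.4975, 0.0974, 0.1128]
tool_rot: [[0.358, 0.934, -0.0], [0.934, -0.358, -0.0], [-0.0, -0.0, -1.0]]
ft_force: [3.4, -1.0, -1.7]
opening: 0.0141
grip_force: 12.0
```

Emit:
{"fn": "send_rows", "kwargs": {"series": [[[0, 0, 0.06], [0, 0, 0]], [[0, 0, 0.06], [0, 0, 0]], [[0, 0, 0.06], [0, 0, 0]], [[0, 0, 0.06], [0, 0, 0]], [[0, 0, 0.06], [0, 0, 0]], [[0, 0, 0.06], [0, 0, 0]], [[0, 0, 0], [0, 0, 0]]]}}

```text
time_s: 24.65
tcp_pos: [0.4974, 0.0974, 0.1038]
tool_rot: [[0.358, 0.934, -0.0], [0.934, -0.358, -0.0], [-0.0, -0.0, -1.0]]
ft_force: [2.0, -1.1, -1.8]
opening: 0.0135
grip_force: 12.0
```

Emit:
{"fn": "send_rows", "kwargs": {"series": [[[0, 0, 0.04], [0, 0, 0]], [[0, 0, 0.04], [0, 0, 0]], [[0, 0, 0], [0, 0, 0]]]}}

```text
time_s: 25.02
tcp_pos: [0.4975, 0.0975, 0.1019]
tool_rot: [[0.358, 0.934, -0.0], [0.934, -0.358, -0.0], [-0.0, -0.0, -1.0]]
ft_force: [3.3, -1.4, -1.3]
opening: 0.0138
grip_force: 12.0
```

Emit:
{"fn": "send_rows", "kwargs": {"series": [[[0, 0, 0.04], [0, 0, 0]], [[0, 0, 0.04], [0, 0, 0]], [[0, 0, 0], [0, 0, 0]]]}}

```text
time_s: 25.4
tcp_pos: [0.4979, 0.0976, 0.1002]
tool_rot: [[0.358, 0.934, 0.001], [0.934, -0.358, 0.0], [0.0, 0.0, -1.0]]
ft_force: [2.7, -1.2, 6.2]
opening: 0.0141
grip_force: 12.0
```

Emit:
{"fn": "send_rows", "kwargs": {"series": [[[0, 0, 0.02], [0, 0, 0]], [[0, 0, 0.02], [0, 0, 0]], [[0, 0, 0], [0, 0, 0]]]}}

```text
time_s: 25.78
tcp_pos: [0.4982, 0.0976, 0.0995]
tool_rot: [[0.358, 0.934, 0.001], [0.934, -0.358, 0.0], [0.001, 0.001, -1.0]]
ft_force: [3.1, -1.9, 10.4]
opening: 0.0138
grip_force: 12.0
```

Home is felt: the buffer is pushing back at about 10 N. I'll ease off 1 mm and turn towards the hole.

Emit:
{"fn": "send_rows", "kwargs": {"series": [[[0, 0, -0.04], [0, 0, 0]], [[0, 0, 0], [0, 0, -2]], [[0, 0, 0], [0, 0, -2]], [[0, 0, 0], [0, 0, -2]], [[0, 0, 0], [0, 0, -2]], [[0, 0, 0], [0, 0, -2]], [[0, 0, 0], [0, 0, -2]], [[0, 0, 0], [0, 0, -2]], [[0, 0, 0], [0, 0, -2]], [[0, 0, 0], [0, 0, 0]]]}}

```text
time_s: 27.02
tcp_pos: [0.4978, 0.0977, 0.1002]
tool_rot: [[0.085, 0.996, 0.0], [0.996, -0.085, 0.0], [0.0, 0.0, -1.0]]
ft_force: [2.4, -0.8, 6.5]
opening: 0.0137
grip_force: 12.0
```

```bash
cat > st.py <<'E'
from h import *
np.set_printoptions(precision=3,suppress=True)
s=observe();R=np.array(s['tool_rot']);y=R[:,1]
print(s['time_s'],s['tcp_pos'],'phi',np.arctan2(y[1],y[0]),'F',s['ft_force'],'T',s['torque'],'Fy tool',R.T@s['ft_force'],s['opening'])
E
python3 st.py
```

```text
27.025 [0.498 0.098 0.1  ] phi -0.08478199198511494 F [ 2.393 -0.792  6.522] T [-0.087 -0.581 -0.07 ] Fy tool [-0.583  2.454 -6.522] 0.013749696612090762
```

Emit:
{"fn": "send_rows", "kwargs": {"series": [[[0, 0, 0], [0, 0, -2]], [[0, 0, 0], [0, 0, -2]], [[0, 0, 0], [0, 0, -2]], [[0, 0, 0], [0, 0, 0]]]}}

```text
time_s: 27.52
tcp_pos: [0.4977, 0.0977, 0.1002]
tool_rot: [[-0.02, 1.0, 0.0], [1.0, 0.02, 0.0], [0.0, 0.0, -1.0]]
ft_force: [3.0, -0.3, 5.3]
opening: 0.0137
grip_force: 12.0
```

```bash
python3 st.py
```

```text
27.525 [0.498 0.098 0.1  ] phi 0.019965827714687627 F [ 2.973 -0.274  5.33 ] T [-0.088 -0.538 -0.05 ] Fy tool [-0.331  2.969 -5.329] 0.013683083163050535
```

Emit:
{"fn": "send_rows", "kwargs": {"series": [[[0, 0, 0], [0, 0, -1.5]], [[0, 0, 0], [0, 0, -1.5]], [[0, 0, 0], [0, 0, 0]]]}}

```text
time_s: 27.9
tcp_pos: [0.4973, 0.0978, 0.1001]
tool_rot: [[-0.072, 0.997, -0.0], [0.997, 0.072, 0.0], [0.0, -0.0, -1.0]]
ft_force: [0.3, -0.7, 6.7]
opening: 0.0138
grip_force: 12.0
```

```bash
python3 st.py
```

```text
27.9 [0.497 0.098 0.1  ] phi 0.07230797217399454 F [ 0.262 -0.678  6.718] T [-0.119 -0.087 -0.011] Fy tool [-0.692  0.209 -6.718] 0.013757879484068895
```

Emit:
{"fn": "send_rows", "kwargs": {"series": [[[0, 0, 0], [0, 0, -1.5]], [[0, 0, 0], [0, 0, -1.5]], [[0, 0, 0], [0, 0, 0]]]}}

```text
time_s: 28.28
tcp_pos: [0.4973, 0.0978, 0.1]
tool_rot: [[-0.124, 0.992, -0.001], [0.992, 0.124, 0.0], [0.0, -0.001, -1.0]]
ft_force: [-0.0, -0.2, 6.1]
opening: 0.0136
grip_force: 12.0
```

```bash
python3 st.py
```

```text
28.275 [0.497 0.098 0.1  ] phi 0.12468286471428479 F [-0.03  -0.152  6.095] T [-0.054  0.027 -0.058] Fy tool [-0.145 -0.053 -6.095] 0.013649919295584166
```

The sideways spring force and moment dropped from 3 N and 0.54 Nm to about 0 at φ≈0.07–0.12, so the button has popped out. I'll unload the buffer, release and withdraw upwards.

Emit:
{"fn": "send_rows", "kwargs": {"series": [[[0, 0, -0.03], [0, 0, 0]], [[0, 0, -0.02], [0, 0, 0]], [[0, 0, 0], [0, 0, 0]]]}}

```text
time_s: 28.65
tcp_pos: [0.4972, 0.0976, 0.1011]
tool_rot: [[-0.123, 0.992, -0.001], [0.992, 0.123, -0.0], [0.0, -0.001, -1.0]]
ft_force: [0.3, 1.0, 1.5]
opening: 0.0137
grip_force: 12.0
```

Emit:
{"fn": "send_rows", "kwargs": {"series": [[[0, 0, 0], [0, 0, 0]], [[0, 0, 0], [0, 0, 0]], [[0, 0, 0], [0, 0, 0]], [[0, 0, -0.4], [0, 0, 0]], [[0, 0, -0.8], [0, 0, 0]], [[0, 0, -0.9], [0, 0, 0]], [[0, 0, -0.9], [0, 0, 0]], [[0, 0, -0.9], [0, 0, 0]], [[0, 0, -0.9], [0, 0, 0]], [[0, 0, -0.9], [0, 0, 0]], [[0, 0, 0], [0, 0, 0]]], "grip": 0.45}}

```text
time_s: 30.02
tcp_pos: [0.4982, 0.0976, 0.2455]
tool_rot: [[-0.123, 0.992, 0.003], [0.992, 0.123, 0.001], [0.001, 0.003, -1.0]]
ft_force: [-0.6, -0.0, 0.1]
opening: 0.0424
grip_force: 0.0
```

```bash
python3 st.py
python3 - <<'E'
from h import *
np.set_printoptions(precision=4,suppress=True)
w=snap('wrist','w8'); s=observe()
# bar corners via colour
p=w['pixels'].astype(int); q=proj(w,[.4975,.0974,.112]).astype(int); print('pred bar top',q)
x0,y0=q[0]-70,q[1]-70; im=p[y0:q[1]+70,x0:q[0]+70]; hue=cv2.cvtColor(w['pixels'],cv2.COLOR_BGR2HSV)[y0:q[1]+70,x0:q[0]+70]
for r in range(0,140,5): print(y0+r,''.join('#' if (h[0]<18 and h[1]>110) else '.' for h in hue[r,::2]))
b=snap('side','b8')
g=cv2.cvtColor(b['pixels'],6)
for v in range(192,232,2): print(v,g[v,318:346].tolist())
E
```

```text
30.025 [0.498 0.098 0.245] phi 0.12287295431642187 F [-0.562 -0.001  0.05 ] T [-0.076  0.105 -0.004] Fy tool [ 0.068 -0.558 -0.052] 0.04240018113595042
pred bar top [318 194]
124 ................###################################################...
129 ................###################################################...
134 ...............###################################################....
139 ...............##################################################.....
144 ..............###################################################.....
149 ..............##################################################......
154 .............##################..........######################.......
159 .............##############......######.....###################.......
164 ............#############.......########......################........
169 ............############........########.......##############.........
174 ...........#############........#######.........#############.........
179 ...........#############.........#######........############..........
184 ..........###########
[... 2973 characters left out ...]
95, 95, 95, 95, 94, 93, 86, 205, 239, 238, 238, 245, 154, 77, 71, 71, 72]
222 [90, 93, 95, 99, 95, 76, 62, 68, 90, 94, 93, 95, 95, 94, 95, 94, 90, 123, 238, 239, 238, 242, 145, 70, 70, 96, 92, 90]
224 [94, 91, 93, 97, 94, 92, 79, 70, 89, 93, 95, 95, 94, 95, 96, 95, 93, 81, 241, 241, 237, 240, 248, 128, 63, 86, 101, 100]
226 [83, 78, 74, 87, 90, 84, 91, 82, 90, 93, 96, 94, 95, 95, 94, 97, 96, 93, 114, 219, 240, 239, 240, 244, 186, 97, 77, 78]
228 [78, 79, 90, 95, 95, 83, 85, 89, 92, 92, 94, 95, 96, 95, 95, 95, 95, 117, 122, 118, 154, 242, 244, 240, 240, 241, 241, 241]
230 [81, 76, 93, 98, 97, 84, 85, 89, 91, 91, 93, 95, 95, 96, 96, 95, 96, 97, 114, 117, 125, 124, 127, 114, 143, 225, 238, 240]
```

Emit:
{"fn": "send_rows", "kwargs": {"series": [[[0.53, -0.7, 0], [0, 0, 0]], [[0.53, -0.7, 0], [0, 0, 0]], [[0, 0, 0], [0, 0, -10]], [[0, 0, 0], [0, 0, -10]], [[0, 0, 0], [0, 0, -10]], [[0, 0, 0], [0, 0, -10]], [[0, 0, 0], [0, 0, -10]], [[0, 0, 0], [0, 0, -10]], [[0, 0, 0], [0, 0, -10]], [[0, 0, 0], [0, 0, -10]], [[0, 0, 0], [0, -7, 0]], [[0, 0, 0], [0, -7, 0]], [[0, 0, 0], [0, -6, 0]], [[0, 0, 0], [0, 0, 0]], [[0, 0, 0], [0, 0, 0]]]}}

```text
time_s: 32.0
tcp_pos: [0.4598, 0.1193, 0.2437]
tool_rot: [[-0.939, 0.052, 0.34], [0.049, 0.999, -0.018], [-0.34, -0.0, -0.94]]
ft_force: [-0.5, 0.5, -0.4]
opening: 0.0425
grip_force: 0.0
```

Run:
```python
from h import *
np.set_printoptions(precision=4,suppress=True)
c=snap('wrist','w9'); s=observe(); print(s['time_s'],s['tcp_pos'],c['eye'],s['ft_force'])
im=cv2.GaussianBlur(cv2.cvtColor(c['pixels'],6),(3,3),0).astype('float32')
ph=np.arange(-1.2,1.21,.1)
for f,src in (('w3',load('w3')),('w9',c)):
  im=cv2.GaussianBlur(cv2.cvtColor(src['pixels'],6),(3,3),0).astype('float32')
  print(f,'  ',*(f'{p:4.1f}' for p in ph))
  for z in np.arange(.029,.118,.005):
    r=.019 if z<.09 else .0135
    uv=np.array([proj(src,[.4978-r*np.cos(p),.0975-r*np.sin(p),z]) for p in ph],'float32')
    v=cv2.remap(im,uv[:,0].reshape(1,-1),uv[:,1].reshape(1,-1),1)[0]
    print(f'{z:.3f}',*(f'{int(x):4d}' for x in v))
```

```text
32.05 [0.46   0.1193 0.2437] [0.3282 0.1267 0.3873] [ 0.5173 -0.0606  0.6028]
w3    -1.2 -1.1 -1.0 -0.9 -0.8 -0.7 -0.6 -0.5 -0.4 -0.3 -0.2 -0.1  0.0  0.1  0.2  0.3  0.4  0.5  0.6  0.7  0.8  0.9  1.0  1.1  1.2
0.029   55   56   58   60   61   64   66   67   68   69   67   66   65   65   66   66   64   66   65   65   70   79   89   97   94
0.034   55   56   57   60   61   64   66   67   69   69   69   71   74   78   79   77   73   68   64   66   71   81   91   95   90
0.039   55   56   58   60   62   64   66   67   68   70   71   79   92   99  100   91   74   62   63   66   73   82   88   94   93
0.044   55   56   57   60   62   64   66   66   68   70   70   72   73   74   75   66   58   60   63   67   74   81   90   94   89
0.049   55   56   59   60   62   64   65   66   68   70   70   62   46   39   40   45   53   59   65   70   73   82   88   86   83
0.054   55   56   57   60   62   64   65   67   68   69   70   64   45   38   37   43   54   61   67   69   73   79   81   81   82
0.059   56   56   58   59   62   64   65   67   68   69   70   64   45   39   38   44   54   62   67   70
[... 3255 characters left out ...]
  188  187  187  187  181  162  153  155  160
0.094   61   68   73   76   79   81   84   87   89   90   92   93   94   95   95   95   91   89   88   86   80   70   60   51   44
0.099   59   59   61   62   61   61   61   63   66   67   67   65   67   70   70   67   66   68   70   66   59   52   45   43   45
0.104   85   67   60   56   48   42   36   33   34   32   31   32   33   32   33   34   36   38   38   38   40   43   48   53   59
0.109  134  115   91   72   61   56   51   47   41   36   34   34   34   33   33   32   32   35   39   44   52   57   61   68   83
0.114  150  147  138  123  102   81   69   62   59   55   53   52   50   48   49   51   52   54   58   62   66   77   94  113  125
```

The slot is now filled by the dark tongue from z≈0.044 up. The bar is level and at home height, and the gripper is clear, so I'm handing in.

```bash
python3 -c "
from cell import *
print(finish_job())"
```

```text
the job is handed in; nothing more can be done
None
```

The handle is home in the socket and standing on its own: the button's spring force dropped to zero near the hole, so I take it as popped out, though the last images could not confirm that separately; job handed in at about 32 s.

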